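# Hold the cylinder head ready over its studs

## Robot

A 6-joint arm with a two-finger parallel gripper is mounted at the origin on the work surface. World frame = base frame: x ahead of the robot, y to its left, z up, the work surface at z = 0. Lengths are in m, angles in rad, forces in N, time in s.
With the tool pointing down it reaches from about 0.325 to 1 m from the base axis. Payload 5.1 kg.
Tool frame: the origin (TCP) lies at the very end of the fingers, on their centre line; the grasp point (between the pads) lies 19 mm behind it (bot.grasp_offset is the distance from the TCP to the grasp point, in m); x points along the fingers, z is the direction in which the jaws open and shut, and the axes are right-handed (so a half turn about x gives the same grasp; the last joint's range is limited). The gripper opens to 85 mm and grips with 20 to 120 N. Pads are 22 mm wide; open, the fingers measure 114 mm over their backs; the gripper's body (76 mm by 85 mm) begins 54 mm behind the grasp point. The pads swing forward as they close: fully open they stand 13 mm farther back than shut.
Start: joints at [1.148, 0.124, 1.65, -0, 1.367, -0.083], TCP at [0.217, 0.613, 0.231] pointing down, gripper open.
Joint ranges: [-2.61, 2.61], [-1.02, 2.33], [0.03, 2.71], [-1.35, 4.49], [0.32, 2.68], [-2.91, 2.91]. Speed limits (rad/s): [2.57, 2.57, 3.14, 3.14, 3.14, 3.14].

## Interface

Orientations are given as a unit quaternion [w, x, y, z].
In Python, from rig import sensors, read_camera, camera_info, ticket, search_frame, silhouettes, place_of, bot gives the robot as it stands. The module is installed in compiled form; this text tells all that it offers.
- The arm moves only by the tool move_arm, never from a script. Its argument "motion" is one flat list of numbers, 6 for each row, row after row: the shift along the world's x, y, z in cm, then the turn, a rotation vector about the world's x, y, z in degrees. A call has 1 to 20 rows; each row shifts and turns the commanded pose from where the row before left it; what a row does not reach is not made up. A row lasts 1/10 s, in which the tool goes at most 50 mm and 8.59 degrees, less where a joint would pass 70% of its speed; a pose out of reach is approached as far as the arm can. A call is refused whole if a number of a shift passes 5 or a number of a turn 8.59, either way. A call with a gripper value outside its range is refused whole. "claw" is the opening, from 0 (shut) to 1 (fully open), set as the call begins (left out, the last holds). The fingers move at their own pace and stop on an object; the grip force is fixed at half the most. Time passes only in rows, so rows that do not move let the fingers close. It gives the time, the measured TCP pose, the force and the opening at its end, in the units of the state.
- sensors.state(): the state, without advancing time (a new reading comes with each control period).
- read_camera(name): name is "scene" or "top"; returns the picture (400x640x3 uint8, red, green, blue); there is no depth.
- camera_info(name): a dict with "fov_y" (degrees; the focal length in pixels is half the picture's height over the tangent of half this angle, whatever the lens; pixels are square), "cx", "cy" (the principal point, pixels), "rvec" (rotation vector, rad) and "tvec" (3), from world to camera coordinates, as OpenCV has them. Camera axes: x right, y down, z forward; pixel columns grow to the right and rows downward; lengths in m; the calibration is good to about 2 mm. A picture is of the moment at which its call begins. camera_info takes no time and is no camera call.
- ticket.finish_job(): hands the job in, once; it reports no verdict.
Trained networks look in the newest picture that a camera, given by its name, has taken for a name from the list of things; names that differ only in an ending like _2 or _b are one class to them, and where a whole thing is asked for, a point or a joint stands for the part that bears it (a point fixed in the world has none). Each returns a list of dicts, best first, with "score" (0 to 1); they miss things now and then, are a little off and sometimes report something else, mostly with a low value. They report only what shows in the picture. A call takes as long as a camera call.
- search_frame(camera, query): "box" ([left, top, width, height] in pixels, round what is visible of it).
- silhouettes(camera, query): "region" (400x640 bool, what is visible of it) and "box" ([left, top, width, height] in pixels, round what is visible of it).
- place_of(camera, query): "position" ([column, row] in pixels: a listed point, or the origin of a listed thing).
The state is a dict: "t": time; "q": joint angles; "qvel": joint speeds; "joint_efforts": joint torques, N m; "eef_pos": TCP position; "eef_rot": TCP orientation; "contact_force": force on the tool from outside, world axes, zero at the start; "ft_torque": the same for the moment, N m; "width": finger opening in m.
Only numpy, scipy, OpenCV 4.12 (cv2) and the standard library are available. Lean on these libraries where they do the work, as an engineer would, in place of code of your own. Each camera call takes 0.05 s, during which the arm holds its last target. There are 200 camera calls.

## Task

Pick up the loose finned cylinder head, carry it over the clutter, and hold it level about a centimetre above the tips of the engine's four studs, lined up so that each stud points straight up into its hole (either way round is fine). Never let the head touch the engine, leave everything else on the bench where it is, and finish while still holding the head still there: do not lower it or let it go.

Things in the scene. Friction and masses are not known exactly. Their poses are not given: they have to be found in the camera images.
- head: Bare aluminium cylinder head, loose, fins up, about 0.35 kg. Base plate 92 (x) x 76 (y) x 12 mm with four 12 mm through holes at x = +-34, y = +-27 mm; on it a block of five parallel fins (see head_fins) and, in the middle, an upright spark plug up to 74 mm above the underside. Origin: centre of the underside; z up. Symmetric under a half turn about z.
- engine: Aluminium engine, fixed, on two timbers (300 mm along x, 50 wide, 45 high, at y = +-60 mm). Crankcase 150 x 120 mm, up to 107 mm high, round cover on its -y side, pipe stub on its -x side. Above it a finned barrel 92 (x) x 76 (y) mm, flat top at 158 mm, with four upright steel studs (see stud_tips). Origin: on the bench below the barrel's centre; z up.
- stud_tips (a point): Middle between the engine's four studs at the height of their tips, 190 mm above the bench; axes as the engine's. The studs are 8 mm thick, stand at x = +-34, y = +-27 mm and rise 32 mm out of the barrel's top.
- flywheel: Bystander, loose: dark steel flywheel, disc of 90 mm diameter, 30 mm thick, with a hub up to 42 mm. Origin: centre of the underside.
- gear: Bystander, loose: steel gear of 79 mm diameter, 14 mm thick, hub up to 28 mm. Origin: centre of the underside.
- offcut: Obstacle, fixed: piece of timber 220 (x) x 50 (y) x 45 mm high between the loose parts and the engine. Origin: centre of the underside.
- piston: Bystander, loose: aluminium piston of 42 mm diameter, 40 mm high, standing on the timber offcut, its top 85 mm above the bench. Origin: centre of the underside.
- spray: Bystander and obstacle, loose: standing spray can of 58 mm diameter, 185 mm high, with a red label. Origin: centre of the underside.
- wrench: Bystander, loose: steel wrench 140 mm long lying along its x. Origin: its middle, on the underside.
- driver: Bystander, loose: screwdriver 200 mm long lying along its x. Origin: its middle, on the underside.
- gauge: Obstacle, fixed: dial gauge on a stand, base 50 x 45 mm, post at the origin up to 215 mm high, bar to -y carrying the dial (54 mm diameter) 100 mm from the post at 175 mm height. Origin: centre of the base's underside.
- head_fins (a point): Middle of the head's fin block, 31 mm above the underside; axes as the head's. Fins 64 mm long along x, 4 mm thick; the block is 40 mm wide over its flat outer faces (y = +-20 mm) and spans 12 to 50 mm above the underside. Can be gripped from above across y, fingertips staying above the plate.

How it is judged:
On the way:
1. the head is gripped and lifted clear of the bench (height (world z) of head above 0.1 m and contact force between the fingers and head above 1 N), for 0.1 s.
At the end, for the whole second after the job is handed in: Head held still in the fingers (< 10 mm/s), underside 3 to 20 mm above the stud tips, centre within 5 mm of the studs' middle, within 0.09 rad of the engine's x axis (either way round), level within 0.07 rad, not touching the engine; loose bystanders within 20 mm of their start (z of head in the frame of stud_tips between 0.003 and 0.02 m and horizontal distance between head and stud_tips below 0.005 m and angle between the x axis of head and the x axis of engine, either way round below 0.09 rad and angle between head's own z axis and vertical below 0.07 rad and linear speed of head below 0.01 m/s and contact force between the fingers and head above 1 N and contact force between head and engine below 0.2 N and distance of each of flywheel, gear, piston, spray, wrench, driver from where it was at the start of the episode below 0.02 m); the arm keeps its last pose, push and grip.
It fails at once if the head touches the engine or its studs (contact force between head and engine above 0.5 N).
It fails at once if a bystander is moved by more than 20 mm (distance of any of flywheel, gear, piston, spray, wrench, driver from where it was at the start of the episode above 0.02 m).
It also fails if it takes over 48 s, if anything falls off the work surface, if the arm or the gripper's body presses on something with over 40 N, if the wrist force passes 120 N, or if a joint passes its speed limit or range.

## Working session

There is one attempt and no reset: what is moved stays moved. The work goes in short steps, Python scripts to look and compute and a tool call to move; the robot and the scene stay as the last step left them, time stands still between calls to the robot, and variables do not carry over. Pictures are saved under pics/ and viewed, about 8 in all and at most 12, crops included, and the job is handed in when it is done.

Besides the shell and the picture viewer there is one more tool, called after "Request:" as name(argument=value, ...) on one line, values as JSON. move_arm: Moves the arm, as the interface text tells. Its arguments: {"type":"object","properties":{"motion":{"type":"array"},"claw":{"type":"number"}},"required":["motion"]}

```bash
mkdir -p pics; cat > h.py <<'E'
import numpy as np, cv2
from rig import *
def cam(n):
    c=camera_info(n); f=200/np.tan(np.radians(c["fov_y"])/2)
    K=np.array([[f,0,c["cx"]],[0,f,c["cy"]],[0,0,1.]])
    return K,np.array(c["rvec"],float).reshape(3),np.array(c["tvec"],float).reshape(3)
def proj(n,P):
    K,r,t=cam(n); return cv2.projectPoints(np.atleast_2d(np.array(P,float)),r,t,K,None)[0].reshape(-1,2)
def back(n,uv,z):
    K,r,t=cam(n); R=cv2.Rodrigues(r)[0]; C=-R.T@t
    d=R.T@np.linalg.solve(K,np.array([uv[0],uv[1],1.])); return C+d*(z-C[2])/d[2]
def save(n,f):
    im=read_camera(n); cv2.imwrite(f,im[:,:,::-1]); return im
E
python3 - <<'E'
from h import *
np.set_printoptions(precision=4,suppress=True)
for n in("scene","top"):
    save(n,f"pics/{n}0.png"); K,r,t=cam(n); R=cv2.Rodrigues(r)[0]; print(n,K[0,0],-R.T@t,R[2])
    for q,z in(("head",0),("head_fins",.031),("stud_tips",.19),("engine",0),("flywheel",0),("gear",0),("offcut",0),("piston",.045),("spray",0),("gauge",0),("wrench",0),("driver",0)):
        for d in place_of(n,q)[:2]: print(q,round(d["score"],2),np.array(d["position"]),back(n,d["position"],z))
print(sensors.state())
E
```

```text
scene 363.3185180882369 [0.922  0.6548 0.78  ] [-0.3629 -0.6591 -0.6587]
head 0.73 [271.4 171.8] [ 0.5841 -0.3202  0.    ]
head_fins 0.94 [273.5 163.8] [ 0.5735 -0.3205  0.031 ]
stud_tips 0.91 [381.2 219.4] [0.5113 0.2005 0.19  ]
engine 0.63 [370.8 274.2] [0.5222 0.2088 0.    ]
engine 0.17 [324.  157.5] [ 0.3777 -0.3117  0.    ]
flywheel 0.8 [320.9 158.7] [ 0.3916 -0.3102  0.    ]
gear 0.68 [312.8 193.3] [ 0.508  -0.1501 -0.    ]
offcut 0.86 [344.9 222.6] [0.4843 0.0146 0.    ]
piston 0.44 [257.9 146.9] [ 0.5901 -0.4239  0.045 ]
spray 0.74 [281.8 240.7] [ 0.6816 -0.0067 -0.    ]
gauge 0.73 [256.9 145.8] [ 0.5705 -0.4988  0.    ]
gauge 0.62 [238.7 218.7] [ 0.7615 -0.1488  0.    ]
wrench 0.64 [407.4 378.5] [0.6042 0.4641 0.    ]
driver 0.46 [256.9 146.3] [ 0.5717 -0.4956  0.    ]
top 404.3825087485155 [ 0.3214 -0.021   1.3297] [ 0.2024  0.008  -0.9793]
head 0.21 [314.2 173.2] [ 0.6805 -0.0113  0.    ]
head_fins 0.79 [409.5 201.2] [ 0.587  -0.3261  0.031 ]
stud_tips 0.6 [234.8 205.3] [0.5271 0.212  0.19  ]
engine 0.79 [249.6 220.5] [0.5117 0.1981 0.    ]
flywheel 0.57 [405.9 266.7] [ 0.3764 -0.318   0.    ]
gear 0.65 [359.3 230.3] [ 0.4902 -0.1661 -0.    ]
offcut 0.55 [311.2 235.2] [ 0.4691 -0.0078  0.    ]
piston 0.62 [306.  231.8] [0.4745 0.0086 0.045 ]
spray 0.86 [314.3 173.6] [ 0.6791 -0.0117  0.    ]
gauge 0.9 [352.4 153.6] [ 0.7541 -0.1403  0.    ]
wrench 0.61 [175.3 189.7] [0.6087 0.4553 0.    ]
driver 0.52 [453.7 206.4] [ 0.5802 -0.4806  0.    ]
{'t': 1.3, 'q': array([ 1.1484,  0.1238,  1.6503, -0.    ,  1.3675, -0.0826]), 'qvel': array([-0.0005, -0.0004,  0.    , -0.    ,  0.0008, -0.0002]), 'joint_efforts': array([  0.0011, -42.3566, -36.5759,  -0.    ,   0.0004,   0.    ]), 'eef_pos': array([0.2167, 0.6128, 0.2313]), 'eef_rot': array([ 0.5774, -0.4083,  0.5773,  0.4082]), 'contact_force': array([-0.4258,  0.3251, -0.4622]), 'ft_torque': array([0.07  , 0.0095, 0.0252]), 'width': 0.08557533988766712}
```

```bash
python3 - <<'E'
from h import *
for n in("scene","top"): print(camera_info(n))
def crop(n,x,y,w,h,k): cv2.imwrite(f"pics/{n}c.png",cv2.resize(cv2.imread(f"pics/{n}0.png")[y:y+h,x:x+w],None,fx=k,fy=k,interpolation=cv2.INTER_CUBIC))
crop("top",150,120,340,200,2.35)
E
```

```text
{'fov_y': 57.66391063117017, 'cx': 320.5473905638005, 'cy': 196.2029086974801, 'rvec': array([ 0.64744097,  2.60336455, -1.1760809 ]), 'tvec': array([ 0.49302405, -0.07616809,  1.27995222])}
{'fov_y': 52.632270508529416, 'cx': 313.09189705965144, 'cy': 197.43670919770764, 'rvec': array([ 2.14421044, -2.07894496,  0.21089222]), 'tvec': array([-0.02864818,  0.58335485,  1.23725428])}
```

View pics/scene0.png

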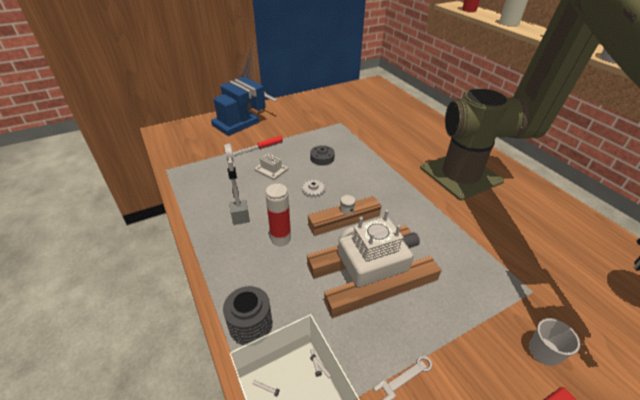

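View pics/topc.png

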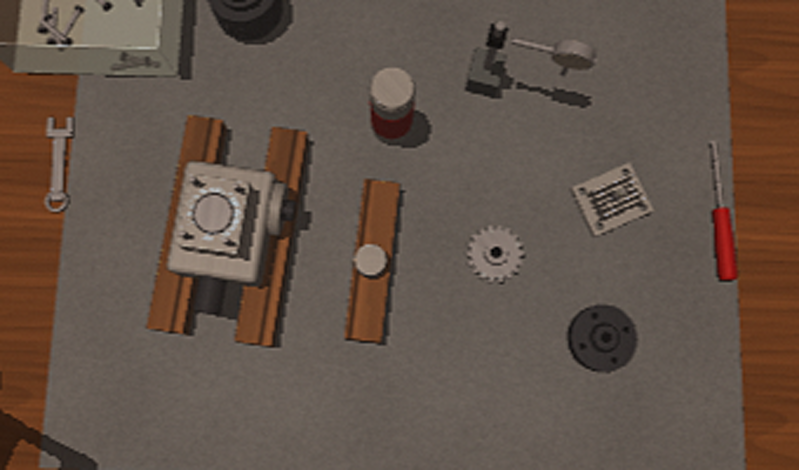

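```bash
cat >> h.py <<'E'
def comp(lst,out):
    # lst of (img,u0,v0,k) -> 400x300 tiles
    T=[]
    for im,u,v,k in lst:
        M=np.array([[k,0,200-k*u],[0,k,150-k*v]],float)
        t=cv2.warpAffine(im,M,(400,300),flags=cv2.INTER_CUBIC)
        for d in range(-60,61,10):
            x=int(round(k*(round(u/10)*10+d-u)+200)); y=int(round(k*(round(v/10)*10+d-v)+150))
            if 0<=x<400: cv2.line(t,(x,0),(x,5),(0,0,255),1); cv2.putText(t,str(int(round(u/10)*10+d)),(x+1,14),0,.35,(0,255,255),1)
            if 0<=y<300: cv2.line(t,(0,y),(5,y),(0,0,255),1); cv2.putText(t,str(int(round(v/10)*10+d)),(7,y+4),0,.35,(0,255,255),1)
        T.append(t)
    while len(T)%2: T.append(T[0]*0)
    cv2.imwrite(out,np.vstack([np.hstack(T[i:i+2]) for i in range(0,len(T),2)]))
E
python3 - <<'E'
from h import *
s,t=cv2.imread("pics/scene0.png"),cv2.imread("pics/top0.png")
comp([(t,410,205,8),(t,241,211,6),(s,271,167,8),(s,380,235,5.5)],"pics/c1.png")
E
```

```text
(no output)
```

View pics/c1.png

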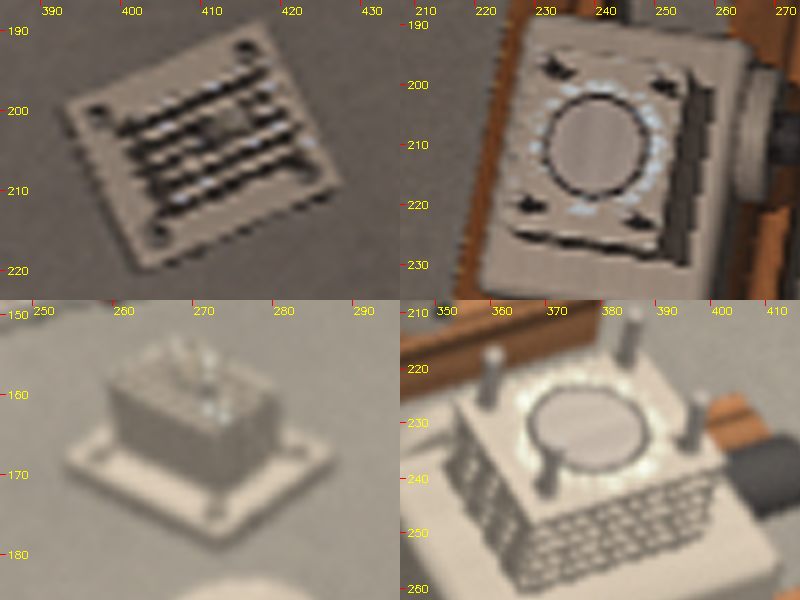

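```bash
cat > fit.py <<'E'
from h import *
from scipy.optimize import least_squares
np.set_printoptions(precision=4,suppress=True)
# order along x,y signs; head x axis ~ long side
S=np.array([[1,1],[1,-1],[-1,-1],[-1,1]])
def pts(p,dx,dy,z):
    c,s=np.cos(p[2]),np.sin(p[2]); L=S*[dx,dy]
    return np.c_[p[0]+c*L[:,0]-s*L[:,1],p[1]+s*L[:,0]+c*L[:,1],np.full(4,z)]
N=np.nan
obs=[("top","h",.046,.038,.012,[(393.1,199.4),(418.1,188.75),(427.9,209.4),(403.1,220)]),
("top","h",.034,.027,.012,[(397.25,200.25),(415.6,192.25),(422.75,207.25),(405,215.6)]),
("scene","h",.046,.038,.006,[(254.1,168.25),(273.5,178.9),(287.6,167.6)]),
("scene","h",.034,.027,.012,[(258.1,167.6),(272.9,174.75),(283.1,167.25)]),
("scene","e",.034,.027,.19,[(360.5,217.7),(385.8,210.5),(398.2,225.4),(371.5,235.9)]),
("scene","e",.034,.027,.158,[(359.5,226.8),(384.5,219),(396.4,234.5),(370.4,242.8)]),
("top","e",.034,.027,.175,[(234.3,197.7),(251.8,200.2),(247.2,223),(229.3,220.2)])]
def projk(n,P,k):
    K,r,t=cam(n); return cv2.projectPoints(P,r,t,K,np.array([k,0,0,0,0.]))[0].reshape(-1,2)
def res(v,o,k): # nearest match by assignment
    n,_,dx,dy,z,uv=o; q=projk(n,pts(v,dx,dy,z),k); uv=np.array(uv)
    D=np.linalg.norm(uv[:,None]-q[None],axis=2); return (uv-q[D.argmin(1)]).ravel()
if __name__=="__main__":
    for b,x0 in(("h",[.58,-.323,-.45]),("e",[.52,.205,1.5])):
        for n in("top","scene"):
            best=min((least_squares(lambda v:np.concatenate([res(v,o,0) for o in obs if o[0]==n and o[1]==b]),[x0[0],x0[1],a],x_scale=[.01,.01,.1]) for a in np.arange(-1.5,1.6,.3)),key=lambda s:s.cost)
            print(b,n,best.x,best.cost,np.abs(best.fun).max())
E
python3 fit.py
python3 - <<'E'
from h import *
# straightness of edges for lens distortion: print joint k fit
from fit import *
H=[.58,-.323];bestall=None
for ah in np.arange(-1.5,1.6,.5):
  for ae in np.arange(-1.5,1.6,.5):
    f=lambda v:np.concatenate([res(v[:3] if o[1]=="h" else v[3:6],o,v[6] if o[0]=="top" else v[7]) for o in obs])
    s=least_squares(f,[.58,-.323,ah,.52,.205,ae,0,0],x_scale=[.01,.01,.1,.01,.01,.1,.1,.1])
    if bestall is None or s.cost<bestall.cost: bestall=s
print(bestall.x,bestall.cost,bestall.fun.reshape(-1,2))
E
```

```text
h top [ 0.5813 -0.3332  2.0092] 0.817692315823433 0.5321850909396062
h scene [ 0.581  -0.3315 -1.1263] 0.5704192923861707 0.6524101569792435
e top [ 0.5159  0.1971 -0.1324] 0.25426665490152806 0.40581638592212244
e scene [ 0.5195  0.2041 -0.0915] 3.3539692465356814 2.1450858053889306Traceback (most recent call last):
  File "<stdin>", line 8, in <module>
    return func(*args, **kwargs)
    result = trf(vector_fun.fun, vector_fun.jac, x0, f0, J0, lb, ub, ftol, xtol,
                 gtol, max_nfev, x_scale, loss_function, tr_solver,
                 tr_options.copy(), verbose, callback=callback_wrapped)
    return trf_no_bounds(
        fun, jac, x0, f0, J0, ftol, xtol, gtol, max_nfev, x_scale,
        loss_function, tr_solver, tr_options, verbose, callback=callback)
    J = jac(x)
    self._update_jac()
    ~~~~~~~~~~~~~~~~^^
    self.J = self.jac_wrapped(xp_copy(self.x), f0=self.f)
             ~~~~~~~~~~~~~~~~^^^^^^^^^^^^^^^^^^^^^^^^^^^^
    J, dct = approx_derivative(
             ~~~~~~~~~~~~~~~~~^
        self.fun,
        ^^^^^^^^^
    ...<2 lines>...
        **self.finite_dif
[... 503 characters left out ...]
             ~~~~~~~~^^^^^^^^^^^^^^^^^^^^^^^^^^^^^^
    return np.atleast_1d(self.fun(x))
                         ~~~~~~~~^^^
    return self.f(x, *self.args, **self.kwargs)
           ~~~~~~^^^^^^^^^^^^^^^^^^^^^^^^^^^^^^
  File "<stdin>", line 7, in <lambda>
  File "fit.py", line 20, in res
    n,_,dx,dy,z,uv=o; q=projk(n,pts(v,dx,dy,z),k); uv=np.array(uv)
                        ~~~~~^^^^^^^^^^^^^^^^^^^^
  File "fit.py", line 18, in projk
    K,r,t=cam(n); return cv2.projectPoints(P,r,t,K,np.array([k,0,0,0,0.]))[0].reshape(-1,2)
          ~~~^^^
  File "h.py", line 4, in cam
    c=camera_info(n); f=200/np.tan(np.radians(c["fov_y"])/2)
ValueError: time passes only in moves, steps and waits
```

```bash
sed -i 's/^def cam(n):/import functools\n@functools.lru_cache\ndef cam(n):/' h.py; python3 - <<'E'
from fit import *
for z,ob in ((.19,obs[4]),(.158,obs[5])):
    o=ob[:4]+(z,ob[5])
    s=min((least_squares(lambda v:res(v,o,0),[.52,.205,a],x_scale=[.01,.01,.1]) for a in (-.3,-.1,.1)),key=lambda s:s.cost)
    print(z,s.x,s.fun.reshape(-1,2))
for z in(.158,.175,.19):
    o=obs[6][:4]+(z,obs[6][5]); s=least_squares(lambda v:res(v,o,0),[.52,.205,-.13],x_scale=[.01,.01,.1]); print(z,s.x,s.cost)
for h in(.158,.175,.19): print(proj("top",pts([.516,.2,-.13],.034,.027,h)).ravel(), proj("top",[[.516,.2,.158]]))
E
```

```text
0.19 [ 0.521   0.2056 -0.0859] [[ 0.2081 -0.8293]
 [ 0.0634 -0.228 ]
 [ 0.0707 -0.5071]
 [-0.3259  1.437 ]]
0.158 [ 0.518   0.2026 -0.0974] [[-0.0692  0.0089]
 [ 0.0089 -0.2223]
 [ 0.1505  0.0801]
 [-0.0886  0.0972]]
0.158 [ 0.5188  0.2003 -0.1325] 0.13515110788218576
0.175 [ 0.5159  0.1971 -0.1324] 0.25426665490154515
0.19 [ 0.5134  0.1943 -0.1323] 0.5234497987044737
[233.9978 198.5085 251.9204 201.3751 247.4822 223.9296 229.3607 220.9948] [[240.6963 211.1366]]
[232.8714 197.343  251.0456 200.2483 246.5336 223.1121 228.155  220.1368] [[240.6963 211.1366]]
[231.8508 196.2869 250.2528 199.2272 245.6739 222.3712 227.0621 219.3591] [[240.6963 211.1366]]
```

```bash
python3 - <<'E'
from h import *
from scipy.spatial.transform import Rotation as R
s=sensors.state(); w,x,y,z=s["eef_rot"]; M=R.from_quat([x,y,z,w]).as_matrix(); print(M.round(3), np.degrees(np.arctan2(M[1,2],M[0,2])))
E
```

```text
[[ 0.    -0.943  0.333]
 [-0.     0.333  0.943]
 [-1.    -0.     0.   ]] 70.52984746073432
```

Request:
move_arm(motion=[1.7, -4.4, 0.4, 0, 0, -2.26, 1.7, -4.4, 0.4, 0, 0, -2.26, 1.7, -4.4, 0.4, 0, 0, -2.26, 1.7, -4.4, 0.4, 0, 0, -2.26, 1.7, -4.4, 0.4, 0, 0, -2.26, 1.7, -4.4, 0.4, 0, 0, -2.26, 1.7, -4.4, 0.4, 0, 0, -2.26, 1.7, -4.4, 0.4, 0, 0, -2.26, 1.7, -4.4, 0.4, 0, 0, -2.26, 1.7, -4.4, 0.4, 0, 0, -2.26, 1.7, -4.4, 0, 0, 0, -2.26, 1.7, -4.4, 0, 0, 0, -2.26, 1.7, -4.4, 0, 0, 0, -2.26, 1.7, -4.4, 0, 0, 0, -2.26, 1.7, -4.4, 0, 0, 0, -2.26, 1.7, -4.4, 0, 0, 0, -2.26, 1.7, -4.4, 0, 0, 0, -2.26, 1.7, -4.4, 0, 0, 0, -2.26, 1.7, -4.4, 0, 0, 0, -2.26, 1.7, -4.4, 0, 0, 0, -2.26], claw=1)

```text
t: 3.3
eef_pos: [0.5571, -0.2692, 0.2714]
eef_rot: [0.69, -0.154, 0.69, 0.154]
contact_force: [1.1, 1.3, 0.7]
width: 0.085
```

Request:
move_arm(motion=[1.2, -3.25, 0, 0, 0, 0, 1.23, -3.25, 0, 0, 0, 0, 0, 0, -4, 0, 0, 0, 0, 0, -4, 0, 0, 0, 0, 0, -4, 0, 0, 0, 0, 0, -3.1, 0, 0, 0, 0, 0, 0, 0, 0, 0, 0, 0, 0, 0, 0, 0])

```text
t: 4.1
eef_pos: [0.581, -0.3322, 0.1205]
eef_rot: [0.69, -0.155, 0.69, 0.155]
contact_force: [1.1, -1.0, 1.4]
width: 0.0855
```

```bash
python3 - <<'E'
from h import *
from scipy.spatial.transform import Rotation as R
s=save("scene","pics/s1.png")[:,:,::-1].copy(); t=save("top","pics/t1.png")[:,:,::-1].copy()
st=sensors.state(); w,x,y,z=st["eef_rot"]; M=R.from_quat([x,y,z,w]).as_matrix(); print(st["eef_pos"],st["q"],np.degrees(np.arctan2(M[1,2],M[0,2])))
for n in("scene","top"): print(proj(n,[st["eef_pos"],[.581,-.332,.012]]))
comp([(t,410,205,5),(s,271,167,5)],"pics/c2.png")
E
```

```text
[ 0.58250421 -0.33319609  0.12350412] [-5.99543790e-01  2.50026971e-01  1.69309841e+00  1.11428102e-05
  1.19368383e+00 -1.04167711e+00] 25.332425883270457
[[267.47512508 139.94006862]
 [270.67034208 167.03625018]]
[[418.9101535  196.84591763]
 [409.99808111 204.14208598]]
```

View pics/c2.png

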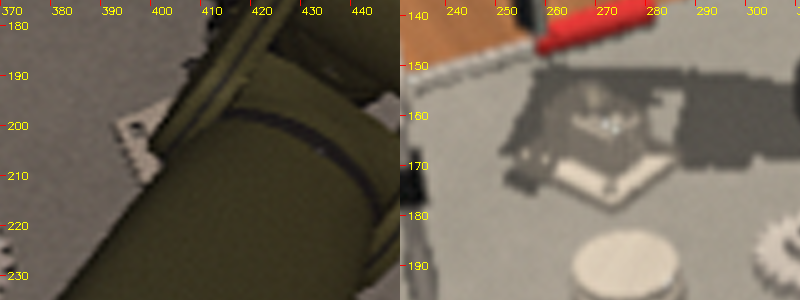

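```bash
python3 - <<'E'
from h import *
comp([(cv2.imread("pics/s1.png"),267,135,5)],"pics/c3.png")
E
```

```text
(no output)
```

View pics/c3.png

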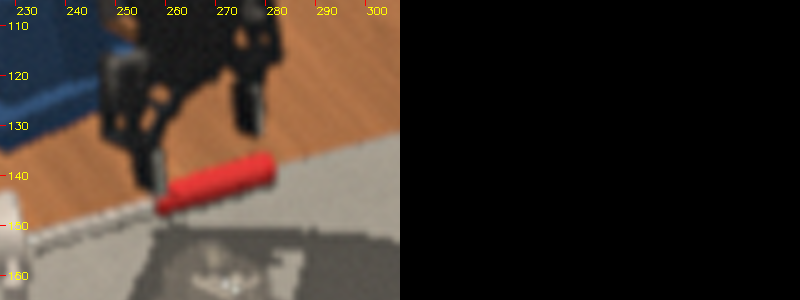

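Request:
move_arm(motion=[0, 0, -2, 0, 0, 0, 0, 0, -2, 0, 0, 0, 0, 0, -2, 0, 0, 0, 0, 0, -2, 0, 0, 0, 0, 0, -1, 0, 0, 0, 0, 0, -0.9, 0, 0, 0, 0, 0, 0, 0, 0, 0, 0, 0, 0, 0, 0, 0])

```text
t: 5.0
eef_pos: [0.5817, -0.3327, 0.0226]
eef_rot: [0.69, -0.156, 0.689, 0.155]
contact_force: [-0.5, 0.5, -1.0]
width: 0.0856
```

Request:
move_arm(motion=[0, 0, 0, 0, 0, 0, 0, 0, 0, 0, 0, 0, 0, 0, 0, 0, 0, 0, 0, 0, 0, 0, 0, 0, 0, 0, 0, 0, 0, 0, 0, 0, 0, 0, 0, 0, 0, 0, 0, 0, 0, 0, 0, 0, 0, 0, 0, 0], claw=0)

```text
t: 5.8
eef_pos: [0.5814, -0.3326, 0.0221]
eef_rot: [0.69, -0.155, 0.69, 0.155]
contact_force: [-0.8, 0.5, 5.3]
width: 0.0394
```

Request:
move_arm(motion=[0, 0, 1, 0, 0, 0, 0, 0, 2, 0, 0, 0, 0, 0, 3, 0, 0, 0, 0, 0, 3, 0, 0, 0, 0, 0, 3, 0, 0, 0, 0, 0, 3, 0, 0, 0, 0, 0, 3, 0, 0, 0, 0, 0, 3, 0, 0, 0, 0, 0, 2, 0, 0, 0, 0, 0, 1, 0, 0, 0, 0, 0, 0, 0, 0, 0, 0, 0, 0, 0, 0, 0])

```text
t: 7.0
eef_pos: [0.5802, -0.3316, 0.2591]
eef_rot: [0.689, -0.154, 0.691, 0.156]
contact_force: [-0.7, -0.1, -4.5]
width: 0.039
```

Request:
move_arm(motion=[-0.14, 1.16, 0, 0, 0, 1.27, -0.27, 2.32, 0, 0, 0, 2.53, -0.34, 2.9, 0, 0, 0, 3.16, -0.34, 2.9, 0, 0, 0, 3.16, -0.34, 2.9, 0, 0, 0, 3.16, -0.34, 2.9, 0, 0, 0, 3.16, -0.34, 2.9, 0, 0, 0, 3.16, -0.34, 2.9, 0, 0, 0, 3.16, -0.34, 2.9, 0, 0, 0, 3.16, -0.34, 2.9, 0, 0, 0, 3.16, -0.34, 2.9, 0, 0, 0, 3.16, -0.34, 2.9, 0, 0, 0, 3.16, -0.34, 2.9, 0, 0, 0, 3.16, -0.34, 2.9, 0, 0, 0, 3.16, -0.34, 2.9, 0, 0, 0, 3.16, -0.34, 2.9, 0, 0, 0, 3.16, -0.34, 2.9, 0, 0, 0, 3.16, -0.34, 2.9, 0, 0, 0, 3.16, -0.27, 2.32, 0, 0, 0, 2.53, -0.14, 1.16, 0, 0, 0, 1.27])

```text
t: 9.0
eef_pos: [0.5167, 0.2033, 0.2597]
eef_rot: [0.526, -0.471, 0.527, 0.472]
contact_force: [0.6, 0.4, -4.1]
width: 0.0388
```

Request:
move_arm(motion=[0, 0, 0, 0, 0, 0, 0, 0, 0, 0, 0, 0, 0, 0, 0, 0, 0, 0])

```text
t: 9.3
eef_pos: [0.5184, 0.2005, 0.261]
eef_rot: [0.528, -0.471, 0.528, 0.47]
contact_force: [-0.5, -0.4, -4.6]
width: 0.0389
```

```bash
python3 - <<'E'
from h import *
from scipy.spatial.transform import Rotation as R
s=save("scene","pics/s2.png")[:,:,::-1].copy(); t=save("top","pics/t2.png")[:,:,::-1].copy()
P=[]
for i in range(8):
    st=sensors.state(); w,x,y,z=st["eef_rot"]; M=R.from_quat([x,y,z,w]).as_matrix(); P.append([*st["eef_pos"],np.degrees(np.arctan2(M[1,2],M[0,2])),st["width"]]); read_camera("scene")
print(np.mean(P,0).round(4),np.std(P,0).round(4),M[:,0].round(4))
for q in("stud_tips","head_fins","head"):
    for d in place_of("scene",q)[:2]: print(q,d)
print(proj("scene",[[.518,.202,.19],[.518,.202,.24],[.518,.202,.271]]))
b=cv2.resize(s[130:270,290:470],None,fx=4.4,fy=4.28,interpolation=cv2.INTER_CUBIC); cv2.imwrite("pics/c4.png",b); print(b.shape)
E
```

```text
[5.18500e-01 2.00800e-01 2.61400e-01 8.34349e+01 3.90000e-02] [0.0001 0.0003 0.     0.025  0.0002] [ 0. -0. -1.]
stud_tips {'position': [379.6, 219.8], 'score': 0.66}
head_fins {'position': [386.1, 195.9], 'score': 0.56}
head {'position': [378.5, 208.2], 'score': 0.8}
[[379.18698857 220.76631457]
 [381.869094   204.70975811]
 [383.64570469 194.07399058]]
(599, 792, 3)
```

View pics/c4.png

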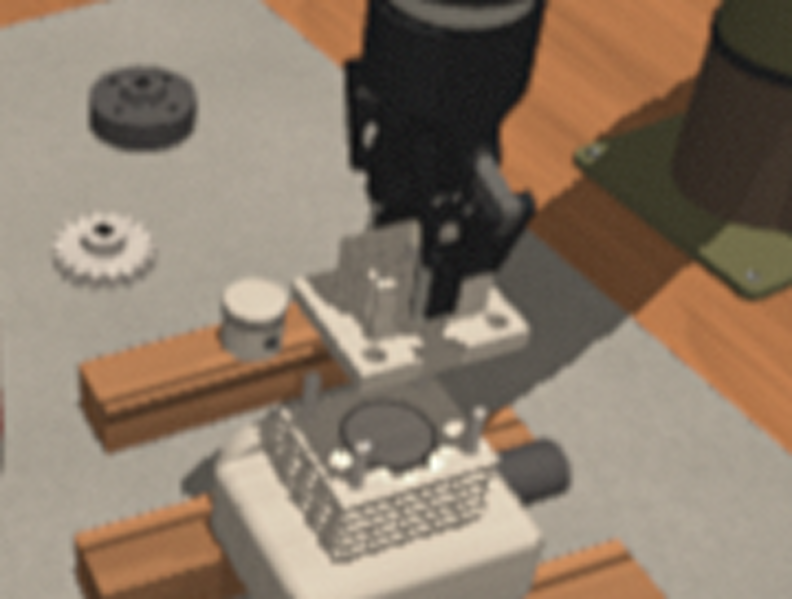

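Request:
move_arm(motion=[0, 0, -0.8, 0, 0, 0, 0, 0, -1, 0, 0, 0, 0, 0, -0.8, 0, 0, 0, 0, 0, -0.6, 0, 0, 0, 0, 0, 0, 0, 0, 0, 0, 0, 0, 0, 0, 0, 0, 0, 0, 0, 0, 0])

```text
t: 10.65
eef_pos: [0.5187, 0.2015, 0.2298]
eef_rot: [0.528, -0.471, 0.527, 0.471]
contact_force: [-0.8, -0.9, -3.1]
width: 0.0395
```

```bash
python3 - <<'E'
from h import *
s=np.mean([read_camera("scene") for _ in range(6)],0)[:,:,::-1].astype(np.uint8)
t=np.mean([read_camera("top") for _ in range(2)],0)[:,:,::-1].astype(np.uint8)
cv2.imwrite("pics/s3.png",s); cv2.imwrite("pics/t3.png",t); print(sensors.state()["eef_pos"])
k=10; u0,v0=345,188
M=np.array([[k,0,-k*u0],[0,k,-k*v0]],float); b=cv2.warpAffine(s,M,(780,600),flags=cv2.INTER_CUBIC)
b=cv2.convertScaleAbs(b,alpha=1.3)
for i in range(0,80,10): cv2.putText(b,str(u0+i),(i*k,10),0,.4,(0,0,255),1); cv2.putText(b,str(v0+i),(0,i*k+4),0,.4,(0,0,255),1)
cv2.imwrite("pics/c5.png",b)
E
```

```text
[0.51840281 0.20143528 0.22945315]
```

View pics/c5.png

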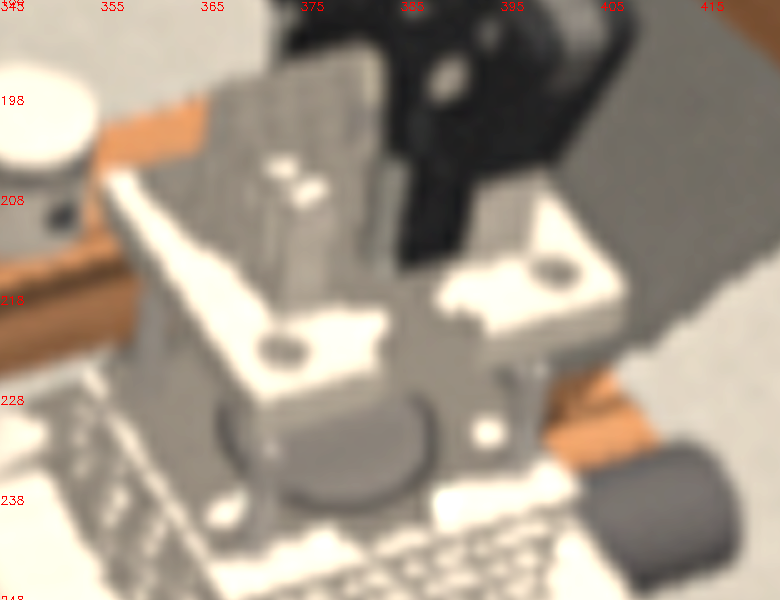

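```bash
cat > f2.py <<'E'
from fit import *
he=[("scene","h",.034,.027,.220,[(373.3,223.0),(400.6,215.1)]),("scene","h",.046,.038,.220,[(355.5,205.5),(371.2,228.3),(407.7,217)]),("scene","h",.046,.038,.208,[(371.8,231),(407.2,220.5)])]
en=[("scene","e",.046,.038,.158,[(354,225.5),(366.5,246),(403.2,237)]),obs[5],("scene","e",.034,.027,.19,[(360.8,218),(385.8,210.5),(398.6,225.6),(372,233)])]
for nm,g in(("head",he),("eng all",en),("eng barrel",en[:1]),("eng bases",en[1:2]),("eng tips",en[2:])):
    s=least_squares(lambda v:np.concatenate([res(v,o,0) for o in g]),[.518,.202,-.11],x_scale=[.01,.01,.1]); print(nm,s.x,s.fun.reshape(-1,2).round(1).tolist())
E
python3 f2.py
```

```text
head [ 0.5164  0.2018 -0.1003] [[-0.5, -0.0], [-0.2, 0.2], [0.2, 0.0], [-0.1, 0.4], [-0.4, 0.3], [1.0, -0.8], [0.0, -0.0]]
eng all [ 0.5184  0.2031 -0.1171] [[0.9, 0.6], [-1.1, -1.6], [0.1, 0.2], [-0.1, 0.1], [-0.3, -0.5], [0.2, -0.4], [0.3, 0.1], [0.0, 0.9], [-0.7, 0.6], [0.3, 0.4], [0.4, -0.1]]
eng barrel [ 0.5176  0.2027 -0.1517] [[0.5, 1.4], [-0.5, -1.1], [0.0, -0.2]]
eng bases [ 0.518   0.2026 -0.0974] [[-0.1, 0.0], [0.0, -0.2], [0.2, 0.1], [-0.1, 0.1]]
eng tips [ 0.5191  0.2042 -0.0956] [[0.1, 0.2], [-0.4, 0.3], [0.2, 0.2], [0.0, -0.7]]
```

Request:
move_arm(motion=[0.15, 0.1, -0.3, 0, 0, 0, 0, 0, -0.3, 0, 0, 0, 0, 0, 0, 0, 0, 0, 0, 0, 0, 0, 0, 0, 0, 0, 0, 0, 0, 0])

```text
t: 11.55
eef_pos: [0.5199, 0.2024, 0.2233]
eef_rot: [0.528, -0.471, 0.528, 0.471]
contact_force: [0.2, -0.1, -3.8]
width: 0.039
```

```bash
python3 - <<'E'
from fit import *
s=np.mean([read_camera("scene") for _ in range(4)],0)[:,:,::-1].astype(np.uint8)
t=np.mean([read_camera("top") for _ in range(4)],0)[:,:,::-1].astype(np.uint8)
print(sensors.state()["eef_pos"],sensors.state()["qvel"])
out=[]
for n,im,u0,v0 in(("scene",s,350,195),("top",t,215,180)):
    k=7; u0=float(u0)
    b=cv2.warpAffine(im,np.array([[k,0,-k*u0],[0,k,-k*v0]]),(400,400),flags=cv2.INTER_CUBIC); b=cv2.convertScaleAbs(b,alpha=1.3 if n=="scene" else 2)
    e=[.518,.203,-.11]
    for dx,dy,z,c in((.046,.038,.202,(0,0,255)),(.046,.038,.214,(0,255,0)),(.034,.027,.214,(0,255,0)),(.034,.027,.19,(255,0,0)),(.046,.038,.158,(255,255,0))):
        q=((proj(n,pts(e,dx,dy,z))-[u0,v0])*k).round().astype(int)
        if dx>.04: cv2.polylines(b,[q],True,c,1)
        else: [cv2.circle(b,tuple(map(int,p)),3,c,1) for p in q]
    out.append(b)
cv2.imwrite("pics/c6.png",np.hstack(out))
E
```

```text
[0.5199 0.2024 0.2234] [-0.      0.0022  0.0009 -0.0002 -0.0003  0.0005]
```

View pics/c6.png

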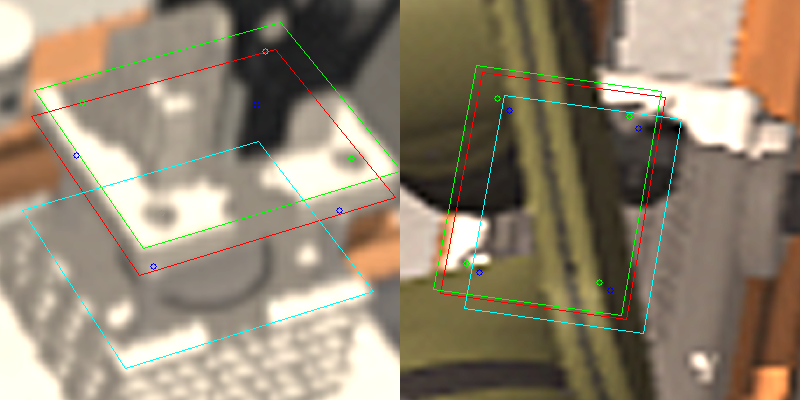

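```bash
python3 - <<'E'
from fit import *
out=[]
for n,u0,v0 in(("scene",352,205),("top",222,188)):
    k=8; im=cv2.imread(f"pics/{n}0.png")
    b=cv2.warpAffine(im,np.array([[k,0,-k*float(u0)],[0,k,-k*float(v0)]]),(400,400),flags=cv2.INTER_CUBIC); b=cv2.convertScaleAbs(b,alpha=1.0 if n=="scene" else 1.4)
    e=[.518,.2025,-.11]
    cv2.polylines(b,[((proj(n,pts(e,.046,.038,.158))-[u0,v0])*k).round().astype(int)],True,(0,0,255),1)
    A=proj(n,pts(e,.034,.027,.158)); B=proj(n,pts(e,.034,.027,.19))
    for a,c in zip(((A-[u0,v0])*k).astype(int).tolist(),((B-[u0,v0])*k).astype(int).tolist()): cv2.line(b,a,c,(0,255,0),1)
    out.append(b)
cv2.imwrite("pics/c7.png",np.hstack(out))
E
```

```text
(no output)
```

View pics/c7.png

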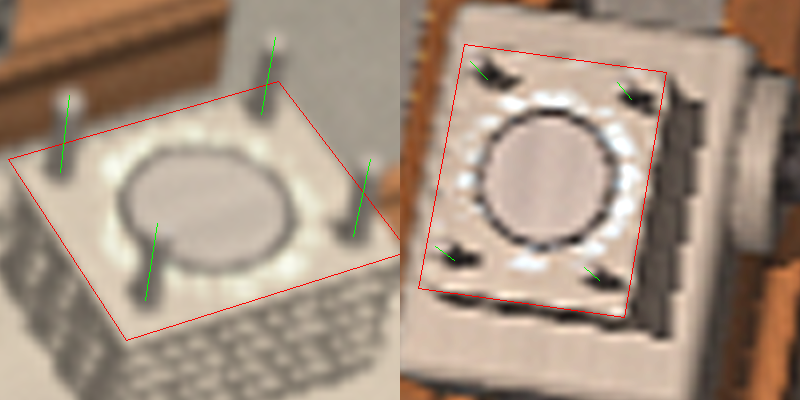

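```bash
python3 - <<'E'
from rig import *
print(ticket.finish_job()); s=sensors.state(); print(s["t"],s["eef_pos"],s["width"])
E
```

```text
the job is handed in; nothing more can be done
None
the job is handed in; nothing more can be done
```

I gripped the head across its fins, carried it at about 0.24 m over the clutter and left it held still above the studs. The job is handed in at roughly 12 s of the 48 s; no verdict was reported.

- **Position:** The engine fits at about (0.518, 0.2025) m in both cameras, to about 1–2 mm. The head's centre is within about 2 mm of it.
- **Angle:** The head sits at about −0.10 to −0.115 rad, against the engine's −0.11.
- **Level and hold:** In the last full check the tool pointed straight down. The last arm reading showed the jaws at 39 mm on the 40 mm fin block, the force consistent with the head's weight, and joint speeds near zero.
- **Height:** The underside is about 12 mm above the stud tips, worked out from the tool height when I gripped the head on the bench.

Some checks disagreed or fell short:
- **Engine angle:** Single fits ranged from −0.10 to −0.15 rad. The largest came from the barrel's edges, whose pixel errors were also the largest, so I used about −0.11.
- **Tool versus image:** The tool reading places the head about 2 mm farther in x than the scene-camera fit, which is within tolerance.
- **Top view:** The arm mostly hid the head in the top camera at the end. Only the visible plate corner and left edge could be checked there, and both fitted.
- **Bystanders:** I did not measure them again at the end. The path cleared them, and the forces read while moving stayed at about 5 N or less.

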